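# Run a hanger carriage round a bent door track into its catch

### The arm

A 6-joint arm with a two-finger parallel gripper is mounted at the origin on the work surface. World frame = base frame: x ahead of the robot, y to its left, z up, the work surface at z = 0. Lengths are in mm, angles in rad, forces in N, time in s.
With the tool pointing down it reaches from about 425 to 950 mm from the base axis. Payload 3.5 kg.
Tool frame: the origin (TCP) lies on the centre line of the jaws, within the pads' length; the fingertips stand 11 mm ahead of it and the grasp point (between the pads) lies 8 mm behind it; y points along the fingers, z is the direction in which the jaws open and shut, and the axes are right-handed (so a half turn about y gives the same grasp; the last joint's range is limited). The gripper opens to 85 mm and grips with 20 to 120 N. Pads are 22 mm wide; open, the fingers measure 114 mm over their backs; the gripper's body (76 mm by 85 mm) begins 54 mm behind the grasp point. The pads swing forward as they close: fully open they stand 13 mm farther back than shut.
Start: joints at [-1.421, 0.286, 1.577, -0, 1.279, -0.15], TCP at [199.371, -644.87, 242.325] pointing down, gripper open.
Joint ranges: [-2.77, 2.77], [-0.9, 2.22], [0.21, 2.48], [-1.53, 4.67], [0.24, 2.81], [-2.84, 2.84]. Speed limits (rad/s): [2.79, 2.79, 3.14, 3.14, 3.14, 3.14].

### API

Orientations are given as a unit quaternion [x, y, z, w].
In Python, from plant import * gives the robot as it stands.
- The arm moves only by the tool apply_moves, never from a script. Its argument "motion" is a list of rows, each a list of 6 numbers: the shift along the tool's x, y, z in mm, then the turn, a rotation vector about the tool's x, y, z in degrees. In form: [[x, y, z, wx, wy, wz], ...]. A call has 1 to 20 rows; each row is the pose to reach, as a shift and turn from the pose commanded when the call began, along the tool's axes at that moment; what a row does not reach only later rows make up. A row lasts 1/8 s, in which the tool goes at most 62.5 mm and 10.7 degrees, less where a joint would pass 70% of its speed; a pose out of reach is approached as far as the arm can. A call with a gripper value outside its range is refused whole. "gripper" is the closure, from 0 (fully open) to 1 (shut), set as the call begins (left out, the last holds). The fingers move at their own pace and stop on an object; "newtons" is the grip in N (left out, the last holds). Time passes only in rows, so rows that repeat a pose let the fingers close. It gives the time, the measured TCP pose, the force and the opening at its end, in the units of the state.
- sense(): the state, without advancing time (a new reading comes with each control period).
- read_camera(name): name is "scene" or "top" or "wrist"; returns a dict with "pixels" (400x640x3 uint8, blue, green, red), "vfov" (degrees; the focal length in pixels is half the picture's height over the tangent of half this angle, whatever the lens; pixels are square), "cx", "cy" (the principal point, pixels), "R" (3x3) and "t" (3): a world point X has camera coordinates R X + t; the wrist camera has in their place "hand_eye" (4x4, takes a point from camera to tool coordinates, whose origin is the TCP and whose axes are the tool frame's). Camera axes: x right, y down, z forward; pixel columns grow to the right and rows downward; lengths in mm; the calibration is good to about 2 mm. A picture is of the moment at which its call begins: read the wrist's pose just before it. There is no depth.
- finish_job(): hands the job in, once; it reports no verdict.
Trained networks look in a picture, given as the dict that the camera call returned (one of the last four; its "shot" number tells which), for a name from the list of things; names that differ only in an ending like _2 or _b are one class to them, and where a whole thing is asked for, a point or a joint stands for the part that bears it (a point fixed in the world has none). Each returns a list of dicts, best first, with "confidence" (0 to 1); they miss things now and then, are a little off and sometimes report something else, mostly with a low value. They report only what shows in the picture. A call takes as long as a camera call.
- recognise(picture, name): "bbox" ([centre column, centre row, width, height] in pixels, round what is visible of it).
The state is a dict: "clock": time; "joint_positions": joint angles; "joint_velocities": joint speeds; "joint_efforts": joint torques, N m; "position": TCP position; "tool_rot": TCP orientation; "contact_force": force on the tool from outside, world axes, zero at the start; "ft_torque": the same for the moment, N m; "grip_width": finger opening in mm.
Only numpy, scipy, OpenCV 4.12 (cv2) and the standard library are available. Lean on these libraries where they do the work, as an engineer would, in place of code of your own. Each camera call takes 0.05 s, during which the arm holds its last target.

### The job

Put the loose hanger carriage in at the flared mouth of the bent track on the board, slide it along the track round the bend (do not lift it over), and on past the sprung catch until the catch has snapped shut behind it, then let go. The carriage must run without being forced: once it is in the track, never let it press on the walls with more than about 15 N, and leave the other things on the bench where they are.

Things in the scene. Friction and masses are not known exactly. Their poses are not given: they have to be found in the camera images.
- carriage: hanger carriage, 0.2 kg, 62 x 26 mm: two white slick nylon rollers (26 mm across, 14 high, centres 18 mm either side of the middle along its x), joined by a dark 18 mm bar; square steel stem 16 x 16 mm upright in the middle, faces along x and y, 14 to 72 mm above the underside, to be gripped. Origin: centre of underside, z up. Either end may lead. Starts upright on the board inside the bend.
- board: fixed wooden board 290 x 330 mm (x, y), 18 mm thick, flat on the bench. Origin: centre of underside. On it stands the steel track: open-topped channel 30 mm wide inside, walls 4 mm thick, 20 high; its floor is the board top. CAUTION: the clamped track sits off its nominal place by up to 13 mm in board x and in y and 0.03 rad (about the board origin), anew each time; poses do not show it: see or feel it.
- mouth (a point): nominal middle of the track's flared mouth, on the board top, at board (80, -88) mm; axes as the board's. The mouth is 74 mm wide and narrows evenly to 30 mm over 48 mm along +y; then the channel runs straight along board +y, at x = 80, to y = 30. Bare board lies before the mouth: the carriage fits there at (80, -120), its length along y.
- bend_centre (a point): nominal centre of the quarter bend, on the board top, at board (-10, 30) mm; axes as the board's. Centre-line radius 90 mm: the bend starts at (80, 30) heading board +y and turns left to (-10, 120) heading -x. The carriage has 2 mm of play each side, a little less in the bend, and must turn with the track. Its centre runs about 1.8 mm inside the rollers' arc.
- track_end (a point): nominal end of the track, on the board top, at board (-120, 120) mm; axes as the board's. Solid stop closing the last straight, which runs along board -x from (-10, 120). The finished carriage stands between stop and catch, its middle 31 to 40 mm before the stop.
- catch (a joint): angle (rad) of the sprung dark steel catch: 30 mm arm pivoted at nominal board (-22, 139) mm in a gap of the last straight's outer wall, slanting into the channel along the travel. 0 = shut, tip in mid channel near (-46, 120). The passing carriage swings it out (0.3 to 0.7) against a spring, a few N of push; it springs back to 0 once the carriage's tail has passed, its middle near nominal x = -80.
- tape: roll of blue tape lying flat, 100 mm across, 24 mm high; bystander, leave alone. Origin: centre of underside
- jar: glass jar with a metal lid, 64 mm across, 85 mm high; bystander, leave alone. Origin: centre of underside
- screwdriver: screwdriver lying on the bench, along its x axis; bystander, leave alone
- carton: cardboard carton 110 x 80 x 60 mm; bystander, leave alone. Origin: centre of underside

How it is judged (in metres and radians):
On the way, in this order (a step that is already met when the one before it is completed fails the run):
1. the carriage stands in the first straight of the track (x of carriage in the frame of board between 0.06 and 0.1 m and y of carriage in the frame of board between -0.045 and 0.035 m and z of carriage in the frame of board below 0.024 m), for 0.1 s.
2. the carriage is in the bend (x of carriage in the frame of board between 0.015 and 0.085 m and y of carriage in the frame of board between 0.06 and 0.128 m and z of carriage in the frame of board below 0.024 m), for 0.1 s.
3. the carriage, in the last straight, swings the catch open (y of carriage in the frame of board between 0.098 and 0.142 m and value of joint catch above 0.25 rad and z of carriage in the frame of board below 0.024 m), for 0.05 s.
At the end, for the whole second after the job is handed in: the carriage stands upright and at rest in the end of the track between catch and end stop (middle within 25 mm of nominal x = -85 and 22 mm of y = 120 in the board frame), with the catch shut (under 0.12 rad) behind it (x of carriage in the frame of board between -0.11 and -0.06 m and y of carriage in the frame of board between 0.098 and 0.142 m and z of carriage in the frame of board below 0.024 m and value of joint catch below 0.12 rad and angle between carriage's own z axis and vertical below 0.1 rad and linear speed of carriage below 0.01 m/s); the robot touches nothing.
It fails at once if the carriage, in the track, presses on it with more than 20 N, all contacts added, before it has reached its end place (contact force between carriage and board above 20 N and x of carriage in the frame of board above -0.055 m and (y of carriage in the frame of board above 0.075 m or (x of carriage in the frame of board above 0.05 m and y of carriage in the frame of board above -0.105 m))).
It fails at once if the carriage is lifted over the bend or the last straight (y of carriage in the frame of board above 0.075 m and z of carriage in the frame of board above 0.034 m).
It fails at once if the tape, jar, screwdriver or carton is displaced by more than 20 mm (distance of any of tape, jar, screwdriver, carton from where it was at the start of the episode above 0.02 m).
It also fails if it takes over 72 s, if anything falls off the work surface, if the arm or the gripper's body presses on something with over 40 N, if the wrist force passes 120 N, or if a joint passes its speed limit or range.

## Working session

There is one attempt and no reset: what is moved stays moved. The work goes in short steps, Python scripts to look and compute and a tool call to move; the robot and the scene stay as the last step left them, time stands still between calls to the robot, and variables do not carry over. Pictures are saved under pics/ and viewed, and the job is handed in when it is done.

Besides the shell and the picture viewer there is one more tool, called after ">>>" by a JSON object that holds its "name" and its "arguments". apply_moves: Moves the arm, as the interface text tells. Its arguments: {"type":"object","properties":{"motion":{"type":"array","items":{"type":"array","items":{"type":"number"}}},"gripper":{"type":"number"},"newtons":{"type":"number"}},"required":["motion"]}

```bash
ls; mkdir -p pics; python3 - <<'E'
from plant import *
import cv2,json
s=sense();print(s)
for n in ["scene","top","wrist"]:
    p=read_camera(n);cv2.imwrite(f"pics/{n}0.png",p["pixels"])
    print(n,{k:v for k,v in p.items() if k!="pixels"})
    for o in ["carriage","board","catch","mouth"]:
        try: print(o,recognise(p,o)[:2])
        except Exception as e: print(o,e)
E
```

```text
pics
{'clock': 0.0, 'joint_positions': array([-1.42097174e+00,  2.87179166e-01,  1.57816689e+00, -2.08480971e-05,
        1.27859162e+00, -1.50008269e-01]), 'joint_velocities': array([-0.0004806 , -0.00061166, -0.00116978,  0.00113393, -0.00035079,
       -0.00135034]), 'joint_efforts': array([-1.20207547e-03, -4.05984914e+01, -2.92628038e+01, -1.72123446e-04,
        5.82180190e-03, -5.34832893e-06]), 'position': array([ 199.29221746, -644.25392636,  240.94361518]), 'tool_rot': array([-0.1056193 ,  0.70000385, -0.69834567,  0.10560534]), 'contact_force': array([0.33381739, 0.96448862, 0.90686558]), 'ft_torque': array([-0.02567683,  0.02224188, -0.04040481]), 'grip_width': 85.42615015874271}
scene {'vfov': 47.55528399190187, 'cx': 321.7170949521541, 'cy': 199.75307120342802, 'R': array([[ 0.83504618,  0.55007925, -0.01052122],
       [ 0.43800443, -0.67624061, -0.59232657],
       [-0.33294143,  0.4900117 , -0.80562928]]), 't': array([-447.28283005, -212.24655121, 1435.86847538]), 'shot': 1}
carriage [{'bbox': [309.1, 214.2, 22.9, 25.3], 'confidence': 0.81}]
board [{'bbox': [331.4, 2
[... 531 characters left out ...]
arriage [{'bbox': [343.0, 206.9, 14.7, 20.8], 'confidence': 0.68}]
board [{'bbox': [317.0, 199.8, 134.8, 118.5], 'confidence': 0.74}]
catch []
mouth [{'bbox': [315.1, 199.7, 138.5, 117.8], 'confidence': 0.97}]
wrist {'vfov': 59.465735682099364, 'cx': 322.04054659623296, 'cy': 201.42057842218298, 'hand_eye': array([[ 4.32506748e-04,  9.49666030e-01,  3.13263856e-01,
        -8.02794392e+01],
       [-4.85317566e-04, -3.13263649e-01,  9.49666073e-01,
        -1.31701697e+02],
       [ 9.99999789e-01, -5.62769437e-04,  3.25400964e-04,
        -4.55319656e-01],
       [ 0.00000000e+00,  0.00000000e+00,  0.00000000e+00,
         1.00000000e+00]]), 'shot': 3}
carriage []
board []
catch []
mouth []
```

```bash
python3 - <<'E'
import cv2
a=cv2.imread("pics/scene0.png")[110:300,220:460];cv2.imwrite("pics/s0c.png",cv2.resize(a,None,fx=3.3,fy=3.1,interpolation=2))
a=cv2.imread("pics/top0.png")[110:290,220:420];cv2.imwrite("pics/t0c.png",cv2.resize(a,None,fx=3.3,fy=3.3,interpolation=2))
E
```

```text
(no output)
```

View pics/scene0.png

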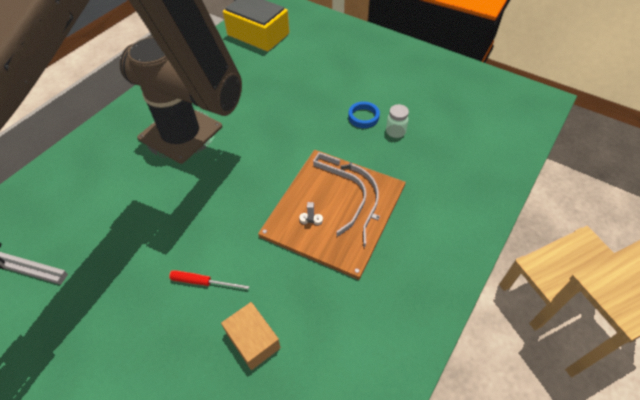

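View pics/top0.png

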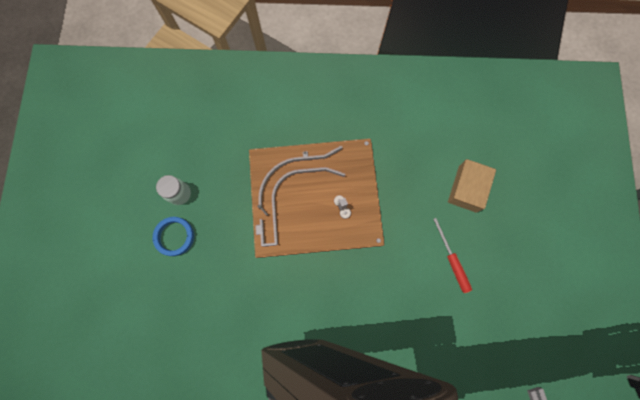

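```bash
sleep 1
```

```text
(no output)
```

View pics/s0c.png

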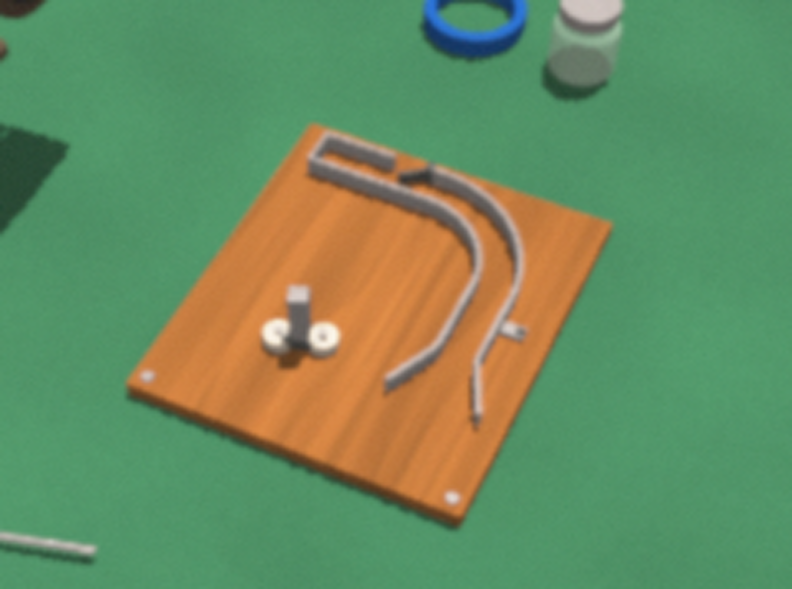

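View pics/t0c.png

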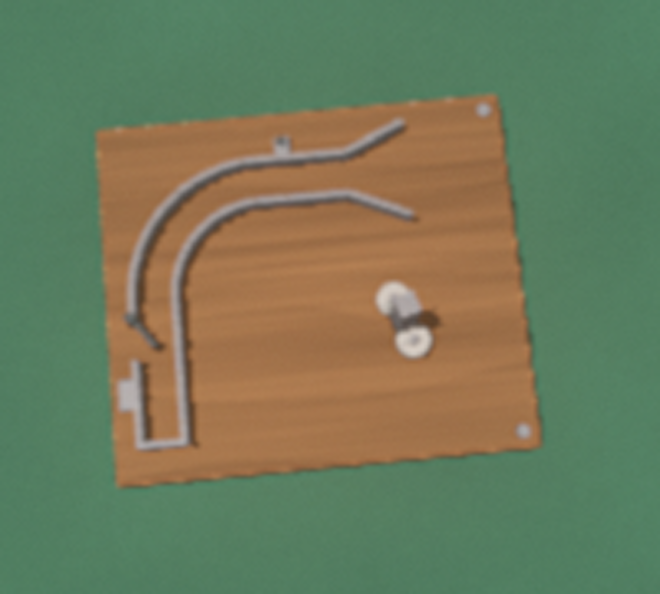

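```bash
cat > h.py <<'E'
import numpy as np, cv2
from scipy.spatial.transform import Rotation as Ro
def K(p):
    f=p["pixels"].shape[0]/2/np.tan(np.radians(p["vfov"])/2)
    return f,p["cx"],p["cy"]
def cam(p,s=None):
    if "R" in p: return np.array(p["R"]),np.array(p["t"])
    T=np.array(p["hand_eye"]); Rt=Ro.from_quat(s["tool_rot"]).as_matrix()
    Rw=Rt@T[:3,:3]; tw=Rt@T[:3,3]+s["position"]
    return Rw.T,-Rw.T@tw
def ray(p,uv,z,s=None):
    f,cx,cy=K(p);R,t=cam(p,s);uv=np.atleast_2d(uv)
    d=np.c_[(uv[:,0]-cx)/f,(uv[:,1]-cy)/f,np.ones(len(uv))]@R
    c=-R.T@t
    return c+d*((z-c[2])/d[:,2])[:,None]
def proj(p,X,s=None):
    f,cx,cy=K(p);R,t=cam(p,s);X=np.atleast_2d(X)@R.T+t
    return np.c_[cx+f*X[:,0]/X[:,2],cy+f*X[:,1]/X[:,2]]
E
python3 - <<'E'
from plant import *
from h import *
np.set_printoptions(suppress=True,precision=2)
s=sense();print(Ro.from_quat(s["tool_rot"]).as_matrix())
p=read_camera("top")
print(ray(p,[(249.4,149.4),(370.6,139.1),(383.9,245.5),(255.5,257.6)],18))
o=np.array([220,110])
print("rollers",ray(p,o+np.array([(394,298),(414,341)])/3.3,14),"stem top",ray(p,o+np.array([[402,303]])/3.3,90))
p=read_camera("scene")
print(ray(p,np.array([220,110])+np.array([(312,125),(612,224),(460,518),(130,385)])/np.array([3.3,3.1]),18))
E
```

```text
[[-0.96  0.    0.3 ]
 [-0.3  -0.   -0.96]
 [ 0.   -1.    0.  ]]
[[ 691.51  192.19   18.  ]
 [ 732.08 -133.87   18.  ]
 [ 445.83 -170.67   18.  ]
 [ 403.8   155.43   18.  ]]
rollers [[560.73 -53.95  14.  ]
 [526.54 -70.68  14.  ]] stem top [[541.31 -57.49  90.  ]]
[[ 408.58  154.14   18.  ]
 [ 692.96  192.43   18.  ]
 [ 734.5  -133.87   18.  ]
 [ 452.47 -169.79   18.  ]]
```

>>> {"name": "apply_moves", "arguments": {"motion": [[-40,-6,-32,0,1,0],[-90,-13,-73,0,2,0],[-140,-20,-114,0,3,0],[-190,-27,-155,0,4,0],[-240,-35,-195,0,5,0],[-290,-42,-236,0,6,0],[-340,-50,-277,0,7,0],[-390,-56,-317,0,8,0],[-440,-63,-358,0,9,0],[-490,-70,-399,0,10,0],[-540,-78,-440,0,10,0],[-590,-85,-480,0,10,0],[-618,-89,-503,0,10,0],[-618,-89,-503,0,10,0],[-618,-89,-503,0,10,0],[-618,-89,-503,0,10,0]], "gripper": 0}}

```text
clock: 2.85
position: [640.7, 17.0, 331.2]
tool_rot: [0.044, -0.706, 0.706, -0.044]
contact_force: [0.4, 0.2, 0.5]
grip_width: 85.5
```

```bash
python3 - <<'E'
from plant import *
from h import *
np.set_printoptions(suppress=True,precision=4)
s=sense();print(s["clock"],s["position"],s["joint_positions"],s["joint_velocities"],s["contact_force"]);print(Ro.from_quat(s["tool_rot"]).as_matrix())
p=read_camera("wrist");cv2.imwrite("pics/w1.png",p["pixels"])
import pickle;pickle.dump((p,s),open("w1.pkl","wb"))
for o in ["carriage","board","catch"]:print(o,recognise(p,o)[:2])
E
```

```text
2.85 [640.7259  17.0108 331.1818] [-0.1314  0.1598  1.565  -0.0003  1.4172  1.3158] [-0.0085 -0.0063  0.0009  0.0019 -0.0023  0.0006] [0.4175 0.2175 0.5223]
[[-0.9924 -0.0004  0.1233]
 [-0.1233 -0.0002 -0.9924]
 [ 0.0005 -1.      0.0002]]
carriage [{'bbox': [371.9, 236.2, 31.5, 54.9], 'confidence': 0.92}]
board [{'bbox': [321.8, 196.2, 270.0, 207.9], 'confidence': 0.9}]
catch [{'bbox': [371.6, 234.9, 29.9, 56.0], 'confidence': 0.6}, {'bbox': [217.1, 227.2, 23.1, 20.8], 'confidence': 0.58}]
```

View pics/w1.png

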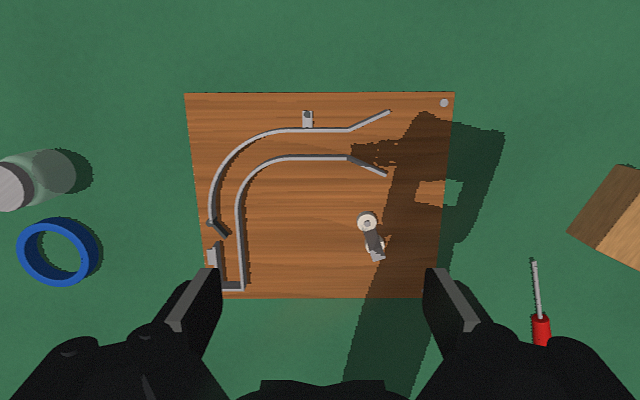

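```bash
python3 - <<'E'
import cv2
im=cv2.imread("pics/w1.png")
a=im[85:205,175:325];cv2.imwrite("pics/w1a.png",cv2.resize(a,None,fx=5,fy=5,interpolation=2))
a=im[85:205,320:470];cv2.imwrite("pics/w1b.png",cv2.resize(a,None,fx=5,fy=5,interpolation=2))
a=im[190:310,175:325];cv2.imwrite("pics/w1c.png",cv2.resize(a,None,fx=5,fy=5,interpolation=2))
a=im[190:310,320:470];cv2.imwrite("pics/w1d.png",cv2.resize(a,None,fx=5,fy=5,interpolation=2))
E
```

```text
(no output)
```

View pics/w1a.png

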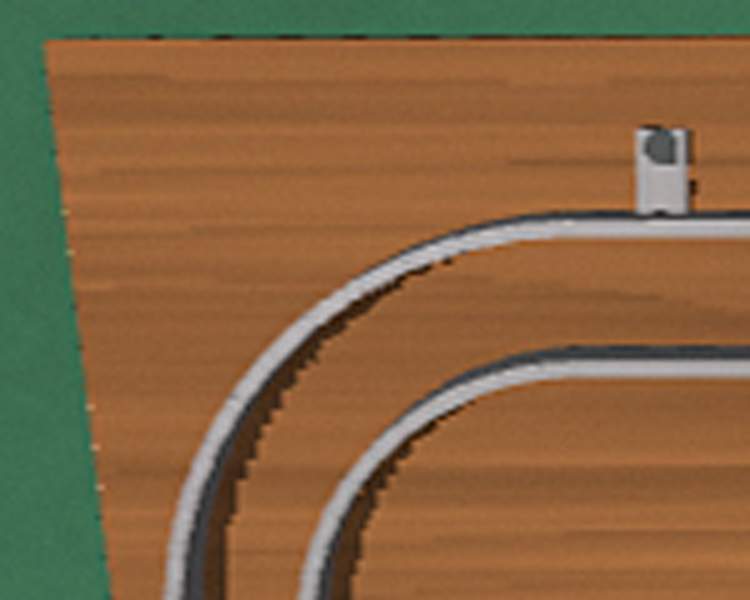

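View pics/w1b.png

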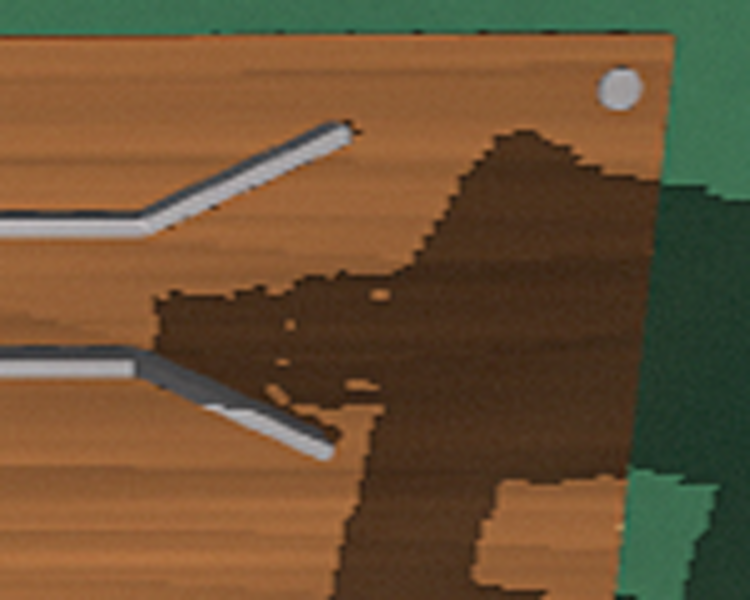

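View pics/w1c.png

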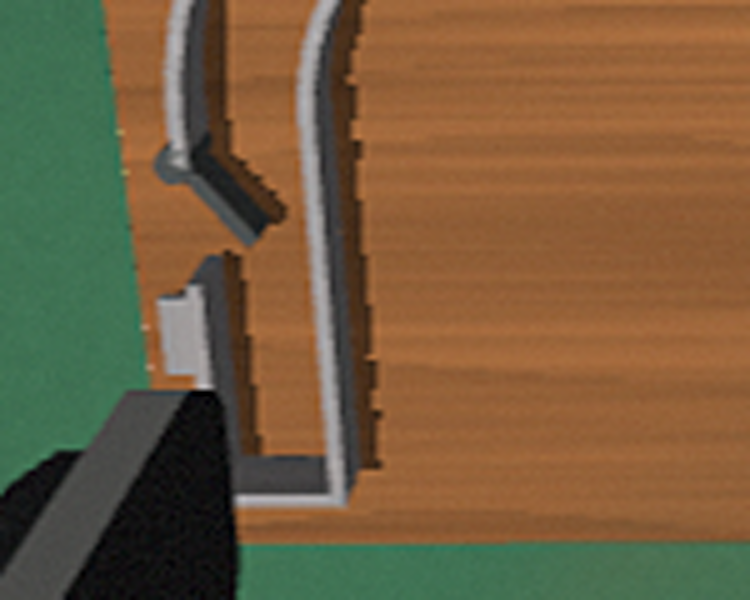

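View pics/w1d.png

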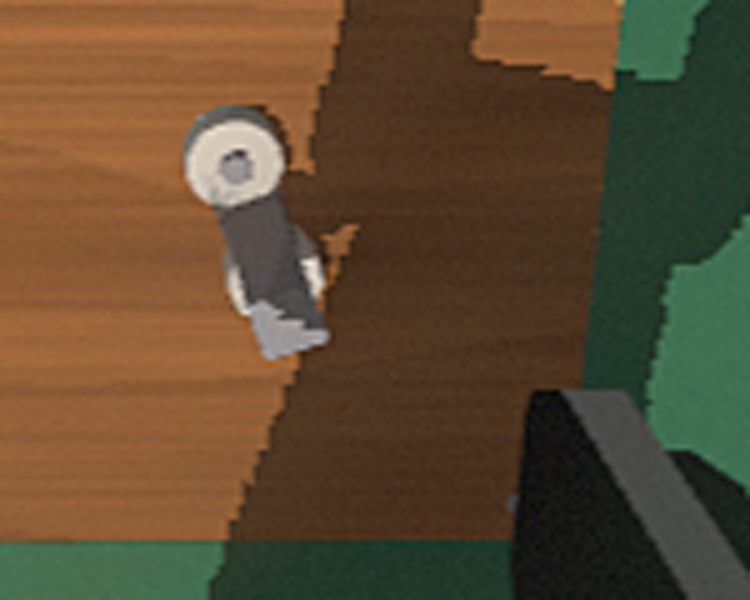

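```bash
cat > fit.py <<'E'
from h import *
from scipy.optimize import least_squares
def model():
    L=[]
    def seg(a,b,n=60): L.append(np.linspace(a,b,n))
    for s in(-1,1):
        w=17*s
        seg((80+w,-40),(80+w,30)); seg((80+s*38.9,-87.2),(80+w,-40))
        th=np.linspace(0,np.pi/2,80);r=90+w
        L.append(np.c_[-10+r*np.cos(th),30+r*np.sin(th)])
    seg((-10,103),(-124,103),100); seg((-10,137),(-22,137),10); seg((-56,137),(-124,137)); seg((-122,103),(-122,137),30)
    return np.vstack(L)
M=model()
from scipy.spatial import cKDTree
T=cKDTree(M)
def tw(P,q):  # world->track frame
    c,s=np.cos(q[2]),np.sin(q[2]);d=P[:,:2]-q[:2]
    return np.c_[c*d[:,0]+s*d[:,1],-s*d[:,0]+c*d[:,1]]
def wt(P,q):
    P=np.atleast_2d(P);c,s=np.cos(q[2]),np.sin(q[2])
    return np.c_[q[0]+c*P[:,0]-s*P[:,1],q[1]+s*P[:,0]+c*P[:,1]]
def fittrack(W,q0):
    for lim in(12,6,4,3.5,3.5):
        def res(q): return np.minimum(T.query(tw(W,q))[0],lim)
        d=T.query(tw(W,q0))[0];S=W[d<lim]
        r=least_squares(lambda q:T.query(tw(S,q))[0],q0,x_scale=[1,1,.01],diff_step=1e-5,loss="soft_l1")
        q0=r.x
    return q0,len(S),np.sqrt((r.fun**2).mean())
E
cat > f1.py <<'E'
import pickle,sys
from fit import *
np.set_printoptions(suppress=True,precision=3)
p,s=pickle.load(open("w1.pkl","rb"))
# board
TL,TR=(184,93),(454.8,92)
B=ray(p,[TL,TR,(437,268),(205,264),(300,298.4),(400,298.4)],18,s);print(B)
e=B[0]-B[1];print("far edge len",np.hypot(*e[:2]),"yaw",np.arctan2(e[1],e[0])-np.pi/2)
im=p["pixels"];hsv=cv2.cvtColor(im,cv2.COLOR_BGR2HSV)
m=((hsv[...,1]<50)&(hsv[...,2]>130)).astype(np.uint8)
m[:100]=0;m[290:]=0;m[:,:205]=0;m[:,395:]=0;m[180:,340:]=0;m[262:,:222]=0
m[100:128,298:316]=0; m[245:266,205:215]=0
cv2.imwrite("pics/m1.png",m*255)
v,u=np.nonzero(m);W=ray(p,np.c_[u,v],38,s)
for a in(.10,.126,.15):
    print(fittrack(W,np.array([569,10,a])))
E
python3 f1.py
```

```text
[[ 691.496  192.276   18.   ]
 [ 733.015 -133.633   18.   ]
 [ 495.321 -166.199   18.   ]
 [ 461.159  162.609   18.   ]
 [ 421.308   22.737   18.   ]
 [ 439.346 -123.429   18.   ]]
far edge len 328.5436993841798 yaw 0.1267128740592982
(array([573.133,  17.122,   0.122]), 1535, np.float64(1.1800989055151305))
(array([573.134,  17.122,   0.122]), 1535, np.float64(1.1801123456105116))
(array([573.134,  17.12 ,   0.122]), 1535, np.float64(1.1801275857981919))
```

View pics/m1.png

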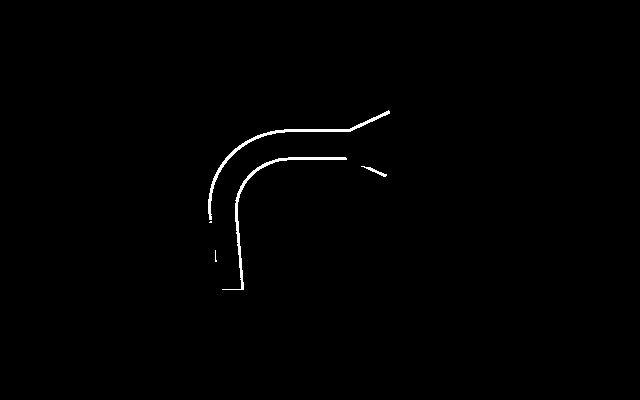

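```bash
python3 - <<'E'
import pickle
from plant import *
from h import *
np.set_printoptions(suppress=True,precision=2)
p,s=pickle.load(open("w1.pkl","rb"))
print(ray(p,[(367,223),(375,245)],32,s),ray(p,[(320+288/5,190+330/5)],90,s))
print("jar,tape",ray(p,[(15,188)],85,s),ray(p,[(57,252)],24,s))
t=read_camera("top");o=np.array([220,110])
print(ray(t,o+np.array([(394,298),(414,341)])/3.3,32),ray(t,o+np.array([[402,303]])/3.3,90))
E
```

```text
[[556.59 -53.13  32.  ]
 [526.36 -69.07  32.  ]] [[538.75 -61.57  90.  ]]
jar,tape [[569.98 355.47  85.  ]] [[458.24 364.56  24.  ]]
[[556.97 -53.36  32.  ]
 [523.36 -69.81  32.  ]] [[541.31 -57.49  90.  ]]
```

>>> {"name": "apply_moves", "arguments": {"motion": [[20,35,12,0,-4,0],[45,80,27,0,-8,0],[72,125,42,0,-13,0],[96,165,57,0,-17,0],[109,188,65,0,-19.5,0],[109,191,65,0,-19.5,0],[109,191,65,0,-19.5,0]]}}

```text
clock: 3.98
position: [542.3, -60.1, 141.5]
tool_rot: [0.162, -0.688, 0.688, -0.163]
contact_force: [-0.1, 0.5, -0.1]
grip_width: 85.4
```

```bash
cat > look.py <<'E'
import sys,pickle
from plant import *
from h import *
np.set_printoptions(suppress=True,precision=3)
n=sys.argv[1]
s=sense();print(s["clock"],s["position"],s["joint_positions"],s["contact_force"],s["grip_width"])
R=Ro.from_quat(s["tool_rot"]).as_matrix();print("yaw",np.degrees(np.arctan2(R[1,0],R[0,0])),"tooly",R[:,1])
p=read_camera("wrist");cv2.imwrite(f"pics/{n}.png",p["pixels"]);pickle.dump((p,s),open(n+".pkl","wb"))
E
python3 look.py w2
```

```text
3.975 [542.267 -60.081 141.501] [-0.296  0.109  1.979  0.     1.052  0.81 ] [-0.067  0.49  -0.078] 85.37550760296449
yaw -153.3771025541834 tooly [ 0.002 -0.    -1.   ]
```

View pics/w2.png

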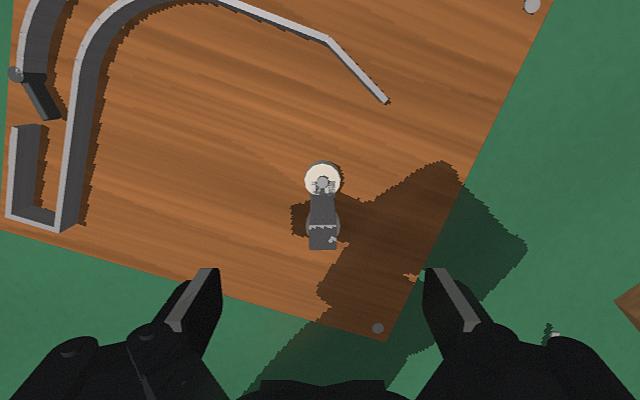

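```bash
python3 - <<'E'
import pickle
from h import *
np.set_printoptions(suppress=True,precision=2)
p,s=pickle.load(open("w2.pkl","rb"))
im=cv2.resize(p["pixels"][150:270,262:382],None,fx=5,fy=5,interpolation=2);cv2.imwrite("pics/w2z.png",im)
def tool(P): return (P-s["position"])@Ro.from_quat(s["tool_rot"]).as_matrix()
print(tool(ray(p,[(322.5,181.5)],32,s)),tool(ray(p,[(322.5,238)],90,s)))
E
```

```text
[[-15.7  109.53  -0.06]] [[ 2.07 51.5  -0.17]]
```

View pics/w2z.png

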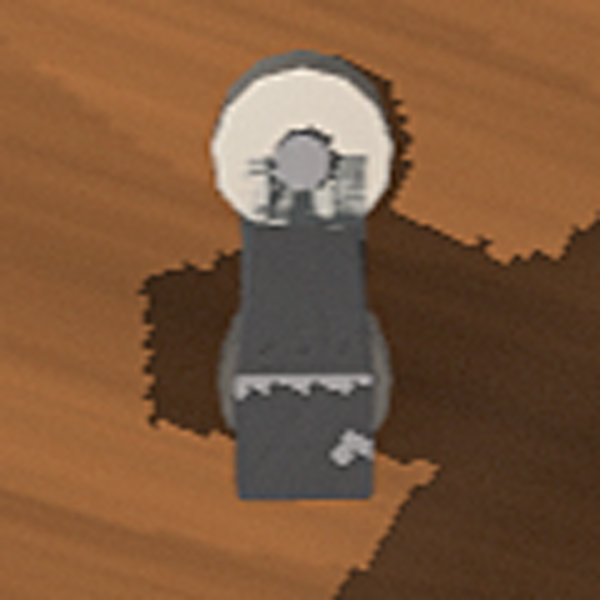

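>>> {"name": "apply_moves", "arguments": {"motion": [[2,25,0,0,0,0],[2,50,0,0,0,0],[2,70,0,0,0,0],[2,80,0,0,0,0],[2,80,0,0,0,0],[2,80,0,0,0,0]]}}

```text
clock: 4.78
position: [540.6, -61.0, 61.7]
tool_rot: [0.162, -0.688, 0.688, -0.164]
contact_force: [1.3, -0.3, 0.2]
grip_width: 85.0
```

```bash
python3 look.py w3
```

```text
4.775 [540.582 -60.953  61.656] [-0.299  0.224  2.018  0.     0.897  0.806] [ 1.336 -0.265  0.15 ] 84.95337414182193
yaw -153.3128543565241 tooly [ 0.002 -0.001 -1.   ]
```

View pics/w3.png

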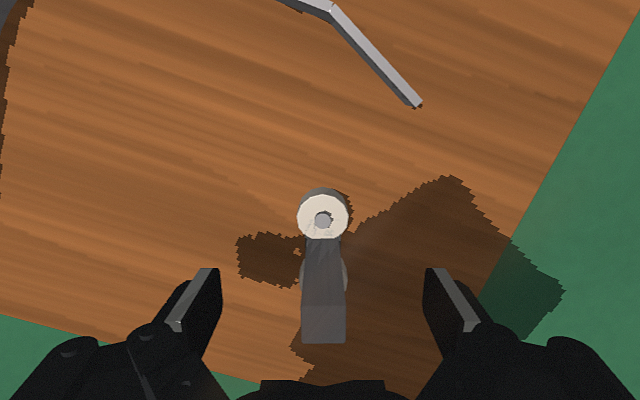

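>>> {"name": "apply_moves", "arguments": {"motion": [[0,0,0,0,0,0],[0,0,0,0,0,0],[0,0,0,0,0,0],[0,0,0,0,0,0],[0,0,0,0,0,0],[0,0,0,0,0,0]], "gripper": 1, "newtons": 40}}

```text
clock: 5.58
position: [539.5, -60.9, 60.4]
tool_rot: [0.163, -0.688, 0.688, -0.163]
contact_force: [-0.5, -0.8, 0.5]
grip_width: 15.3
```

```bash
python3 look.py w4
```

```text
5.575 [539.467 -60.866  60.369] [-0.299  0.225  2.019 -0.     0.897  0.806] [-0.513 -0.759  0.477] 15.328119960990767
yaw -153.32169536295814 tooly [-0. -0. -1.]
```

View pics/w4.png

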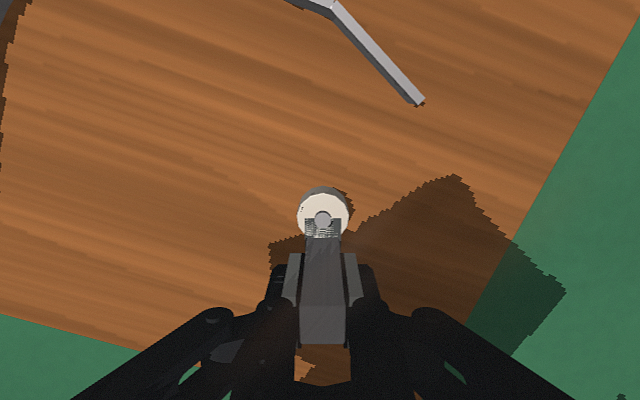

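```bash
cat >> h.py <<'E'
Q=np.array([573.13,17.12,0.122])  # track pose in world
def plan(s,tgt,yawt,off,z):
    """tgt: carriage centre (track frame), yawt: tool-x yaw world deg; off carriage centre in tool (x,z); z TCP z. returns shift in tool axes + turn"""
    c,sn=np.cos(Q[2]),np.sin(Q[2])
    w=Q[:2]+np.array([c*tgt[0]-sn*tgt[1],sn*tgt[0]+c*tgt[1]])
    a=np.radians(yawt);tx=np.array([np.cos(a),np.sin(a)]);tz=np.array([-tx[1],tx[0]])*-1
    tz=np.array([-np.sin(a),np.cos(a)])
    # tool z = x cross y, y=-Z -> z=(-xy... )
    tz=np.cross(np.r_[tx,0],[0,0,-1])[:2]
    tcp=w-off[0]*tx-off[1]*tz
    R=Ro.from_quat(s["tool_rot"]).as_matrix()
    d=np.r_[tcp,z]-s["position"]
    y0=np.degrees(np.arctan2(R[1,0],R[0,0]))
    return d@R,-((yawt-y0+180)%360-180),tcp
E
python3 - <<'E'
import pickle
from h import *
np.set_printoptions(suppress=True,precision=2)
p,s=pickle.load(open("w4.pkl","rb"))
def tool(P): return (P-s["position"])@Ro.from_quat(s["tool_rot"]).as_matrix()
print(tool(ray(p,[(322.3,217.3)],32,s)))
off=(0.5,0)
print(plan(s,(80,-125),277-360,off,110))
E
```

```text
[[-19.37  28.37  -0.3 ]]
(array([-98.47, -49.63,  89.61]), np.float64(-70.32169536295814), array([667.69, -96.72]))
```

>>> {"name": "apply_moves", "arguments": {"motion": [[0,-20,0,0,0,0],[0,-45,0,0,0,0],[-10,-49,9,0,-7,0],[-22,-49,20,0,-16,0],[-36,-49,33,0,-26,0],[-52,-49,47,0,-36,0],[-67,-49,61,0,-46,0],[-82,-49,74,0,-56,0],[-94,-49,85,0,-65,0],[-98,-49,89,0,-70,0],[-98,-49,89,0,-70,0],[-98,-49,89,0,-70,0]]}}

```text
clock: 7.12
position: [666.2, -96.0, 108.5]
tool_rot: [0.528, -0.471, 0.47, -0.528]
contact_force: [0.6, 0.7, -2.4]
grip_width: 15.5
```

```bash
python3 look.py w5
```

```text
7.125 [666.196 -96.041 108.452] [-0.294  0.412  1.672  0.     1.059 -0.409] [ 0.64   0.727 -2.424] 15.529222924159482
yaw -83.39525844656093 tooly [-0.002  0.001 -1.   ]
```

View pics/w5.png

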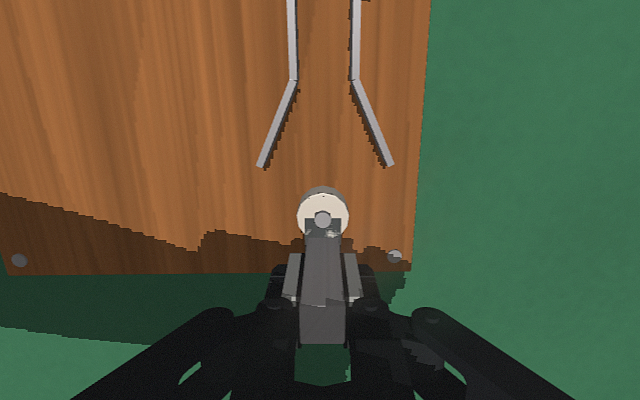

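```bash
cat > f2.py <<'E'
import pickle,sys
from fit import *
np.set_printoptions(suppress=True,precision=3)
p,s=pickle.load(open(sys.argv[1]+".pkl","rb"))
im=p["pixels"];hsv=cv2.cvtColor(im,cv2.COLOR_BGR2HSV)
m=((hsv[...,1]<60)&(hsv[...,2]>105)).astype(np.uint8)
v,u=np.nonzero(m);W=ray(p,np.c_[u,v],38,s)
d=T.query(tw(W,Q))[0];W=W[d<5];print(len(W))
q=fittrack(W,Q.copy());print(q)
def tool(P): return (P-s["position"])@Ro.from_quat(s["tool_rot"]).as_matrix()
for pt in [(80,-80),(80,0),(0,0),(-85,120)]: print(pt,wt(pt,q[0])-wt(pt,Q))
E
python3 f2.py w5; python3 - <<'E'
import pickle
from h import *
p,s=pickle.load(open("w5.pkl","rb"))
def tool(P): return (P-s["position"])@Ro.from_quat(s["tool_rot"]).as_matrix()
print(tool(ray(p,[(322.3,217.3)],s["position"][2]-28.4,s)))
E
```

```text
2705
(array([572.857,  16.901,   0.126]), 2705, np.float64(1.2617534786081166))
(80, -80) [[-0.028  0.096]]
(80, 0) [[-0.308  0.061]]
(0, 0) [[-0.273 -0.219]]
(-85, 120) [[-0.656 -0.569]]
[[-19.8076473   28.41632993  -0.16508237]]
```

```bash
sed -i 's/^Q=.*/Q=np.array([573.0,17.0,0.124])/' h.py; cat > st.py <<'E'
import sys
from plant import *
from h import *
np.set_printoptions(suppress=True,precision=2)
OFF=(-1.3,-0.2)
def avg(n=6):
    S=[]
    for i in range(n):
        S.append(sense()); read_camera("wrist")
    s=dict(S[-1]);s["position"]=np.mean([a["position"] for a in S],0)
    print("sd",np.std([a["position"] for a in S],0))
    q=np.array([a["tool_rot"] for a in S]);q*=np.sign(q@q[0])[:,None];q=q.mean(0);s["tool_rot"]=q/np.linalg.norm(q)
    f=np.mean([a["contact_force"] for a in S],0);R=Ro.from_quat(s["tool_rot"]).as_matrix()
    print("t",s["clock"],"pos",s["position"],"F tool",f@R,"torq",s["ft_torque"]@R)
    tx=R[:2,0];tz=R[:2,2];w=s["position"][:2]+OFF[0]*tx+OFF[1]*tz
    c,sn=np.cos(Q[2]),np.sin(Q[2]);d=w-Q[:2]
    print("carriage track",c*d[0]+sn*d[1],-sn*d[0]+c*d[1],"hdg",np.degrees(np.arctan2(R[1,0],R[0,0])-Q[2])%360, "tooly",R[:,1])
    return s
if __name__=="__main__":
    s=avg(int(sys.argv[1]))
    for a in sys.argv[2:]:
        x,y,h,z=map(float,a.split(","))
        d,t,_=plan(s,(x,y),h+np.degrees(Q[2]),OFF,z);print(a,"shift",d,"turn",t)
E
python3 st.py 4 80,-125,-90,63 80,-80,-90,63 80,-40,-90,63
```

```text
sd [0.12 0.05 0.2 ]
t 7.325 pos [666.47 -96.09 108.98] F tool [-0.24  2.3  -0.5 ] torq [ 0.01 -0.02 -0.03]
carriage track 78.57981215493231 -122.48280013321965 hdg 269.53652879140054 tooly [-0.  0. -1.]
80,-125,-90,63 shift [ 2.52 45.98  1.49] turn -0.4634712085994579
80,-80,-90,63 shift [-42.48  46.     1.12] turn -0.4634712085994579
80,-40,-90,63 shift [-82.48  46.01   0.8 ] turn -0.4634712085994579
```

>>> {"name": "apply_moves", "arguments": {"motion": [[2,15,1.4,0,-0.4,0],[2,33,1.4,0,-0.4,0],[2,45,1.4,0,-0.4,0],[2,46,1.4,0,-0.4,0],[2,46,1.4,0,-0.4,0]]}}

```text
clock: 8.0
position: [668.5, -98.1, 63.1]
tool_rot: [0.53, -0.468, 0.468, -0.53]
contact_force: [0.2, -0.6, -3.6]
grip_width: 15.5
```

```bash
python3 look.py w6; python3 f2.py w6; python3 st.py 2 80,-80,-90,63 80,-40,-90,63
```

```text
8.0 [668.522 -98.149  63.089] [-0.296  0.474  1.681 -0.     0.987 -0.419] [ 0.216 -0.628 -3.551] 15.473482409724348
yaw -82.92324216914383 tooly [-0.  0. -1.]
3779
(array([572.829,  17.037,   0.126]), 3779, np.float64(1.2443977170599239))
(80, -80) [[-0.06  0.18]]
(80, 0) [[-0.187  0.164]]
(0, 0) [[-0.171  0.037]]
(-85, 120) [[-0.343 -0.121]]
sd [0.05 0.02 0.12]
t 8.1 pos [668.77 -98.21  63.6 ] F tool [0.31 2.01 0.17] torq [ 0.02  0.01 -0.02]
carriage track 80.5826281814917 -124.86634100192283 hdg 269.97499986074484 tooly [ 0. -0. -1.]
80,-80,-90,63 shift [-44.87   0.59  -0.6 ] turn -0.02500013925518374
80,-40,-90,63 shift [-84.87   0.58  -0.62] turn -0.02500013925518374
```

View pics/w6.png

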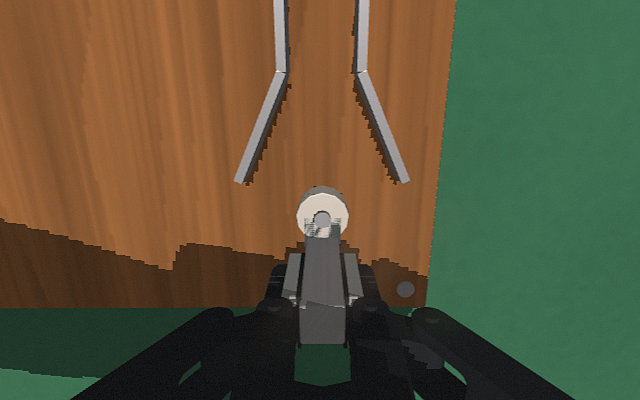

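>>> {"name": "apply_moves", "arguments": {"motion": [[-10,0.5,-0.5,0,0,0],[-22,0.5,-0.6,0,0,0],[-34,0.5,-0.6,0,0,0],[-46,0.5,-0.6,0,0,0],[-56,0.5,-0.6,0,0,0],[-62,0.5,-0.6,0,0,0],[-65,0.5,-0.6,0,0,0],[-65,0.5,-0.6,0,0,0]]}}

```text
clock: 9.15
position: [660.0, -33.7, 62.8]
tool_rot: [0.53, -0.468, 0.468, -0.53]
contact_force: [-0.0, -0.0, -1.2]
grip_width: 15.7
```

```bash
python3 look.py w7; python3 f2.py w7; python3 st.py 2 80,-40,-90,63 80,30,-90,63
```

```text
9.15 [660.021 -33.726  62.823] [-0.204  0.446  1.721 -0.     0.974 -0.328] [-0.04  -0.046 -1.165] 15.710801379348528
yaw -82.91750713372976 tooly [ 0. -0. -1.]
5349
(array([572.894,  17.047,   0.123]), 5233, np.float64(1.3084099245823286))
(80, -80) [[-0.147 -0.006]]
(80, 0) [[-0.1   -0.001]]
(0, 0) [[-0.106  0.047]]
(-85, 120) [[-0.041  0.106]]
sd [0.01 0.05 0.  ]
t 9.25 pos [660.07 -33.99  62.85] F tool [0.14 2.37 0.16] torq [ 0.   -0.   -0.05]
carriage track 79.89679361018713 -60.06347437459724 hdg 269.9597317824366 tooly [ 0. -0. -1.]
80,-40,-90,63 shift [-20.06  -0.16   0.09] turn -0.04026821756343679
80,30,-90,63 shift [-90.06  -0.17   0.04] turn -0.04026821756343679
```

View pics/w7.png

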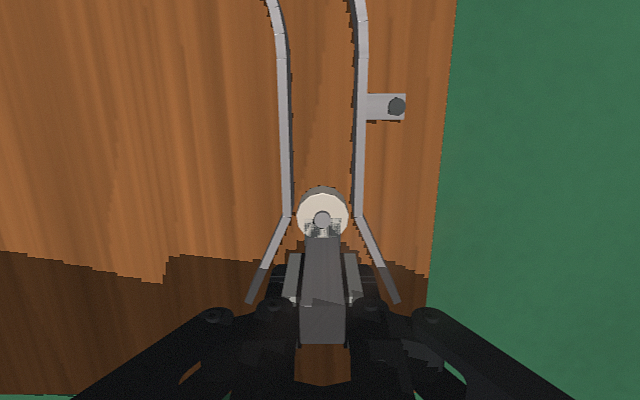

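>>> {"name": "apply_moves", "arguments": {"motion": [[-5,0,0,0,0,0],[-13,0,0,0,0,0],[-21,0,0,0,0,0],[-29,0,0,0,0,0],[-36,0,0,0,0,0],[-40,0,0,0,0,0],[-40,0,0,0,0,0]]}}

```text
clock: 10.18
position: [655.0, 6.3, 62.9]
tool_rot: [0.53, -0.468, 0.468, -0.53]
contact_force: [0.2, 0.0, -3.1]
grip_width: 15.6
```

```bash
python3 look.py w8; python3 f2.py w8; python3 st.py 2 80,-40,-90,63 80,12,-90,63
```

```text
10.175 [655.044   6.32   62.85 ] [-0.145  0.435  1.737 -0.     0.969 -0.269] [ 0.17   0.029 -3.08 ] 15.639508494582437
yaw -82.89173456813236 tooly [ 0. -0. -1.]
5486
(array([572.832,  17.146,   0.119]), 5363, np.float64(1.3306440238001758))
(80, -80) [[-0.525 -0.31 ]]
(80, 0) [[-0.119 -0.26 ]]
(0, 0) [[-0.168  0.146]]
(-85, 120) [[0.388 0.652]]
sd [0.02 0.11 0.  ]
t 10.275 pos [655.09   5.95  62.84] F tool [0.32 2.27 0.36] torq [ 0.01 -0.02 -0.01]
carriage track 79.89386639730145 -19.817656100250524 hdg 269.977608373846 tooly [ 0. -0. -1.]
80,-40,-90,63 shift [20.18 -0.15  0.11] turn -0.02239162615398982
80,12,-90,63 shift [-31.82  -0.16   0.09] turn -0.02239162615398982
```

View pics/w8.png

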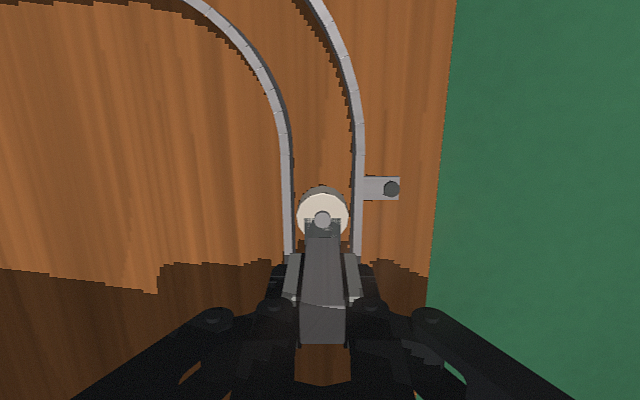

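```bash
cat > path.py <<'E'
from st import *
from scipy.optimize import brentq
LB=90*np.pi/2
def cl(s): # s=0 at bend start
    if s<0: return np.array([80,30+s])
    if s<LB: a=s/90; return np.array([-10+90*np.cos(a),30+90*np.sin(a)])
    return np.array([-10-(s-LB),120.])
def pose(sf):
    F=cl(sf); sr=brentq(lambda r:np.linalg.norm(F-cl(r))-36,sf-45,sf-30)
    B=cl(sr);d=F-B
    return (F+B)/2,np.degrees(np.arctan2(d[1],d[0])),sr
if __name__=="__main__":
    n,step,z=int(sys.argv[1]),float(sys.argv[2]),float(sys.argv[3])
    s=avg(2)
    R=Ro.from_quat(s["tool_rot"]).as_matrix();w=s["position"][:2]+OFF[0]*R[:2,0]+OFF[1]*R[:2,2]
    c,sn=np.cos(Q[2]),np.sin(Q[2]);d=w-Q[:2];me=np.array([c*d[0]+sn*d[1],-sn*d[0]+c*d[1]])
    ss=np.arange(-140,300,.25);i=np.argmin([np.linalg.norm(pose(a)[0]-me) for a in ss]);s0=ss[i]
    P,h,_=pose(s0);print("s0",s0,"err from ideal",me-P,"hdg ideal",h)
    rows=[]
    for k in range(1,n+1):
        P,h,_=pose(s0+k*step)
        d,t,_=plan(s,P,h+180+np.degrees(Q[2]),OFF,z)
        rows.append([round(d[0],1),round(d[1],1),round(d[2],1),0,round(t,1),0])
    rows+=[rows[-1]]*2
    print(rows,P,h)
E
python3 path.py 16 4 62.8
```

```text
sd [0.01 0.04 0.  ]
t 10.375 pos [655.15   5.72  62.86] F tool [-0.24  2.33 -0.26] torq [ 0.02 -0.    0.  ]
carriage track 79.9213879830554 -20.057536828987324 hdg 269.9586776645736 tooly [ 0. -0. -1.]
s0 -32.0 err from ideal [-0.08 -0.06] hdg ideal 90.0
[[np.float64(-4.1), np.float64(0.1), np.float64(0.1), 0, np.float64(-0.0), 0], [np.float64(-8.1), np.float64(0.1), np.float64(0.1), 0, np.float64(-0.0), 0], [np.float64(-12.1), np.float64(0.1), np.float64(0.1), 0, np.float64(-0.0), 0], [np.float64(-16.1), np.float64(0.1), np.float64(0.1), 0, np.float64(-0.0), 0], [np.float64(-20.1), np.float64(0.1), np.float64(0.1), 0, np.float64(-0.0), 0], [np.float64(-24.1), np.float64(0.1), np.float64(0.1), 0, np.float64(-0.0), 0], [np.float64(-28.1), np.float64(0.1), np.float64(0.1), 0, np.float64(-0.0), 0], [np.float64(-32.1), np.float64(0.1), np.float64(0.1), 0, np.float64(-0.0), 0], [np.float64(-36.1), np.float64(0.1), np.float64(0.0), 0, np.float64(-0.2), 0], [np.float64(-40.0), np.float64(0.1), np.float64(-0.1), 0, np.float64(-0.6), 0], [np.float64(-44.0), np.float64(0.1), np.float64(-0.3), 0, np.float64(-1.3), 0], [np.float64(-48.0), np.float64(0.1), np.float64(-0.6), 0, np.float64(-2.3), 0], [np.float64(-51.9), np.float64(0.1), np.float64(-1.0), 0, np.float64(-3.6), 0], [np.float64(-55.9), np.float64(0.1), np.float64(-1.4), 0, np.float64(-5.1), 0], [np.float64(-59.8), np.float64(0.1), np.float64(-2.0), 0, np.float64(-6.9), 0], [np.float64(-63.7), np.float64(0.1), np.float64(-2.6), 0, np.float64(-9.0), 0], [np.float64(-63.7), np.float64(0.1), np.float64(-2.6), 0, np.float64(-9.0), 0], [np.float64(-63.7), np.float64(0.1), np.float64(-2.6), 0, np.float64(-9.0), 0]] [77.19 43.55] 98.99608081074695
```

>>> {"name": "apply_moves", "arguments": {"motion": [[-4,0.1,0.1,0,0,0],[-8,0.1,0.1,0,0,0],[-14,0.1,0.1,0,0,0],[-20,0.1,0.1,0,0,0],[-26,0.1,0.1,0,0,0],[-32,0.1,0.1,0,0,0],[-36,0.1,0,0,-0.2,0],[-40,0.1,-0.1,0,-0.6,0],[-44,0.1,-0.3,0,-1.3,0],[-48,0.1,-0.6,0,-2.3,0],[-51.9,0.1,-1,0,-3.6,0],[-55.9,0.1,-1.4,0,-5.1,0],[-59.8,0.1,-2,0,-6.9,0],[-63.7,0.1,-2.6,0,-9,0],[-63.7,0.1,-2.6,0,-9,0],[-63.7,0.1,-2.6,0,-9,0]]}}

```text
clock: 12.42
position: [644.7, 68.9, 62.8]
tool_rot: [-0.565, 0.425, -0.425, 0.565]
contact_force: [0.0, 0.3, -1.5]
grip_width: 15.7
```

```bash
python3 look.py w9; python3 f2.py w9;sed -i 's/rows.append(\[round(d\[0\],1),round(d\[1\],1),round(d\[2\],1),0,round(t,1),0\])/rows.append([float(round(v,1)) for v in (d[0],d[1],d[2],0,t,0)])/' path.py; python3 path.py 17 4 62.8
```

```text
12.425 [644.697  68.861  62.785] [-0.05   0.423  1.754 -0.     0.964 -0.33 ] [ 0.017  0.315 -1.457] 15.687010559244662
yaw -73.92258076113188 tooly [ 0. -0. -1.]
7272
(array([572.857,  17.503,   0.125]), 7231, np.float64(1.2970101947444455))
(80, -80) [[-0.105  0.552]]
(80, 0) [[-0.148  0.547]]
(0, 0) [[-0.143  0.503]]
(-85, 120) [[-0.203  0.449]]
sd [0.01 0.03 0.  ]
t 12.525 pos [644.68  68.75  62.74] F tool [ 0.29  2.05 -0.6 ] torq [-0.01 -0.03  0.03]
carriage track 77.13209179449605 43.73744276054307 hdg 278.96233283181255 tooly [ 0. -0. -1.]
s0 32.25 err from ideal [-0.01 -0.06] hdg ideal 99.13686673352692
[[-4.0, -0.1, -0.1, 0.0, -2.6, 0.0], [-7.9, -0.1, -0.3, 0.0, -5.1, 0.0], [-11.8, -0.1, -0.6, 0.0, -7.7, 0.0], [-15.7, -0.1, -1.2, 0.0, -10.2, 0.0], [-19.6, -0.1, -1.9, 0.0, -12.8, 0.0], [-23.4, -0.1, -2.8, 0.0, -15.3, 0.0], [-27.2, -0.1, -3.9, 0.0, -17.9, 0.0], [-30.9, -0.1, -5.1, 0.0, -20.4, 0.0], [-34.6, -0.1, -6.5, 0.0, -23.0, 0.0], [-38.2, -0.1, -8.1, 0.0, -25.5, 0.0], [-41.7, -0.1, -9.8, 0.0, -28.0, 0.0], [-45.2, -0.1, -11.7, 0.0, -30.6, 0.0], [-48.5, -0.1, -13.7, 0.0, -33.1, 0.0], [-51.8, -0.1, -15.9, 0.0, -35.7, 0.0], [-55.0, -0.1, -18.2, 0.0, -38.2, 0.0], [-58.0, -0.1, -20.6, 0.0, -40.8, 0.0], [-61.0, -0.1, -23.2, 0.0, -43.3, 0.0], [-61.0, -0.1, -23.2, 0.0, -43.3, 0.0], [-61.0, -0.1, -23.2, 0.0, -43.3, 0.0]] [43.94 99.76] 142.28417314703458
```

View pics/w9.png

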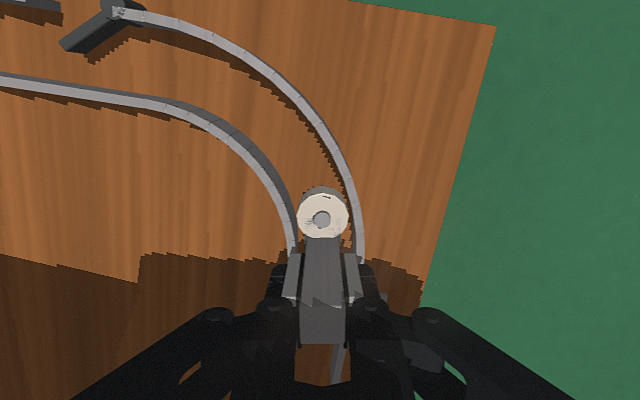

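```bash
sed -i 's/^Q=.*/Q=np.array([572.9,17.3,0.124])/' h.py; python3 path.py 10 4 62.8
```

```text
sd [0.   0.01 0.  ]
t 12.625 pos [644.69  68.71  62.74] F tool [-0.04  2.65 -0.26] torq [ 0.02 -0.02  0.03]
carriage track 77.20075361373233 43.39283839756882 hdg 278.95959399774756 tooly [ 0. -0. -1.]
s0 31.75 err from ideal [-0.03  0.08] hdg ideal 98.85639824690216
[[-3.8, -0.1, -0.1, 0.0, -2.3, 0.0], [-7.8, -0.1, -0.2, 0.0, -4.8, 0.0], [-11.7, -0.1, -0.6, 0.0, -7.4, 0.0], [-15.6, -0.1, -1.1, 0.0, -9.9, 0.0], [-19.4, -0.1, -1.8, 0.0, -12.4, 0.0], [-23.3, -0.1, -2.7, 0.0, -15.0, 0.0], [-27.0, -0.1, -3.8, 0.0, -17.5, 0.0], [-30.8, -0.1, -5.0, 0.0, -20.1, 0.0], [-34.5, -0.1, -6.3, 0.0, -22.6, 0.0], [-38.1, -0.1, -7.9, 0.0, -25.2, 0.0], [-38.1, -0.1, -7.9, 0.0, -25.2, 0.0], [-38.1, -0.1, -7.9, 0.0, -25.2, 0.0]] [62.98 79.49] 124.14050963455848
```

>>> {"name": "apply_moves", "arguments": {"motion": [[-3.8,0,-0.1,0,-2.3,0],[-7.8,0,-0.2,0,-4.8,0],[-11.7,0,-0.6,0,-7.4,0],[-15.6,0,-1.1,0,-9.9,0],[-19.4,0,-1.8,0,-12.4,0],[-23.3,0,-2.7,0,-15,0],[-27,0,-3.8,0,-17.5,0],[-30.8,0,-5,0,-20.1,0],[-34.5,0,-6.3,0,-22.6,0],[-38.1,0,-7.9,0,-25.2,0],[-38.1,0,-7.9,0,-25.2,0]]}}

```text
clock: 14.05
position: [626.2, 103.7, 62.7]
tool_rot: [0.644, -0.291, 0.291, -0.644]
contact_force: [0.3, -0.3, -2.7]
grip_width: 15.5
```

```bash
python3 look.py w10; python3 f2.py w10;python3 path.py 18 4 62.8
```

```text
14.05 [626.24  103.654  62.685] [ 0.004  0.398  1.79   0.     0.955 -0.717] [ 0.347 -0.278 -2.74 ] 15.514031777533058
yaw -48.67104364417708 tooly [-0.  0. -1.]
6307
(array([573.121,  17.471,   0.125]), 6210, np.float64(1.3277783883793184))
(80, -80) [[0.322 0.301]]
(80, 0) [[0.206 0.287]]
(0, 0) [[0.221 0.171]]
(-85, 120) [[0.062 0.026]]
sd [0.05 0.05 0.01]
t 14.15 pos [626.46 103.43  62.75] F tool [-0.37  2.14 -0.25] torq [-0.01  0.02  0.07]
carriage track 62.90611080983937 79.8048806989565 hdg 304.18011852930437 tooly [ 0.  0. -1.]
s0 72.0 err from ideal [0.06 0.11] hdg ideal 124.29966457765036
[[-3.9, -0.1, -0.1, 0.0, -2.7, 0.0], [-7.8, -0.1, -0.4, 0.0, -5.2, 0.0], [-11.7, -0.1, -0.7, 0.0, -7.8, 0.0], [-15.6, -0.1, -1.3, 0.0, -10.3, 0.0], [-19.4, -0.1, -2.0, 0.0, -12.9, 0.0], [-23.3, -0.1, -2.9, 0.0, -15.4, 0.0], [-27.0, -0.1, -4.0, 0.0, -17.9, 0.0], [-30.8, -0.1, -5.2, 0.0, -20.5, 0.0], [-34.4, -0.1, -6.7, 0.0, -23.0, 0.0], [-38.1, -0.1, -8.2, 0.0, -25.6, 0.0], [-41.6, -0.1, -9.9, 0.0, -28.1, 0.0], [-45.0, -0.1, -11.8, 0.0, -30.7, 0.0], [-48.4, -0.1, -13.8, 0.0, -33.2, 0.0], [-51.7, -0.1, -16.0, 0.0, -35.8, 0.0], [-54.8, -0.1, -18.3, 0.0, -38.3, 0.0], [-57.9, -0.1, -20.8, 0.0, -40.9, 0.0], [-60.8, -0.1, -23.4, 0.0, -43.4, 0.0], [-63.7, -0.1, -26.1, 0.0, -45.9, 0.0], [-63.7, -0.1, -26.1, 0.0, -45.9, 0.0], [-63.7, -0.1, -26.1, 0.0, -45.9, 0.0]] [  5.1 116.9] 170.078476780557
```

View pics/w10.png

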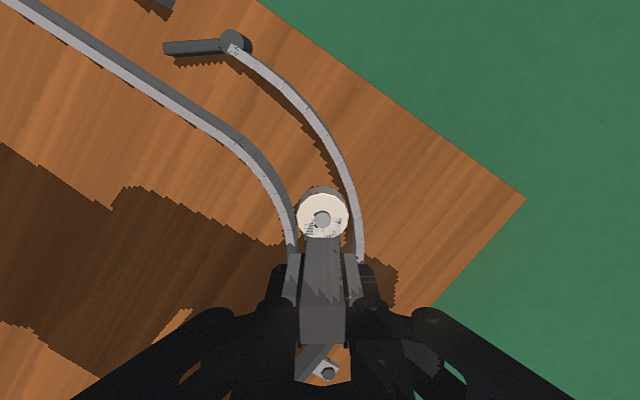

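>>> {"name": "apply_moves", "arguments": {"motion": [[-3.9,0,-0.1,0,-2.7,0],[-7.8,0,-0.4,0,-5.2,0],[-11.7,0,-0.7,0,-7.8,0],[-15.6,0,-1.3,0,-10.3,0],[-19.4,0,-2,0,-12.9,0],[-23.3,0,-2.9,0,-15.4,0],[-27,0,-4,0,-17.9,0],[-30.8,0,-5.2,0,-20.5,0],[-34.4,0,-6.7,0,-23,0],[-38.1,0,-8.2,0,-25.6,0],[-41.6,0,-9.9,0,-28.1,0],[-45,0,-11.8,0,-30.7,0],[-48.4,0,-13.8,0,-33.2,0],[-51.7,0,-16,0,-35.8,0],[-51.7,0,-16,0,-35.8,0]]}}

```text
clock: 16.08
position: [580.3, 131.5, 62.8]
tool_rot: [-0.703, 0.08, -0.08, 0.703]
contact_force: [-0.2, 0.3, -2.6]
grip_width: 15.3
```

```bash
python3 look.py w11; python3 f2.py w11;python3 path.py 18 4 62.8
```

```text
16.075 [580.29  131.53   62.753] [ 0.052  0.322  1.891  0.     0.929 -1.292] [-0.174  0.298 -2.607] 15.27635408197588
yaw -12.964024697226439 tooly [-0.  0. -1.]
5479
(array([572.968,  17.443,   0.122]), 5254, np.float64(1.4156167692925878))
(80, -80) [[-0.067 -0.031]]
(80, 0) [[ 0.088 -0.012]]
(0, 0) [[0.068 0.143]]
(-85, 120) [[0.28  0.336]]
sd [0.05 0.01 0.01]
t 16.175 pos [580.57 131.51  62.86] F tool [-0.36  2.01 -0.13] torq [ 0.02 -0.04 -0.02]
carriage track 20.44772477672988 112.64115908825087 hdg 339.92045792320744 tooly [ 0. -0. -1.]
s0 127.75 err from ideal [-0.01 -0.11] hdg ideal 159.79121688714304
[[-4.0, 0.1, 0.1, 0.0, -2.4, 0.0], [-7.9, 0.1, -0.1, 0.0, -5.0, 0.0], [-11.8, 0.1, -0.5, 0.0, -7.5, 0.0], [-15.7, 0.1, -1.0, 0.0, -10.0, 0.0], [-19.6, 0.1, -1.6, 0.0, -12.3, 0.0], [-23.5, 0.1, -2.4, 0.0, -14.2, 0.0], [-27.4, 0.1, -3.2, 0.0, -15.9, 0.0], [-31.3, 0.1, -4.1, 0.0, -17.3, 0.0], [-35.2, 0.0, -5.1, 0.0, -18.4, 0.0], [-39.0, 0.0, -6.2, 0.0, -19.3, 0.0], [-42.9, 0.0, -7.4, 0.0, -19.8, 0.0], [-46.7, 0.0, -8.7, 0.0, -20.1, 0.0], [-50.4, 0.0, -10.1, 0.0, -20.1, 0.0], [-54.2, 0.0, -11.5, 0.0, -20.1, 0.0], [-57.9, 0.0, -12.9, 0.0, -20.1, 0.0], [-61.7, 0.0, -14.2, 0.0, -20.1, 0.0], [-65.4, 0.0, -15.6, 0.0, -20.1, 0.0], [-69.2, 0.0, -17.0, 0.0, -20.1, 0.0], [-69.2, 0.0, -17.0, 0.0, -20.1, 0.0], [-69.2, 0.0, -17.0, 0.0, -20.1, 0.0]] [-50.38 120.  ] 180.0
```

View pics/w11.png

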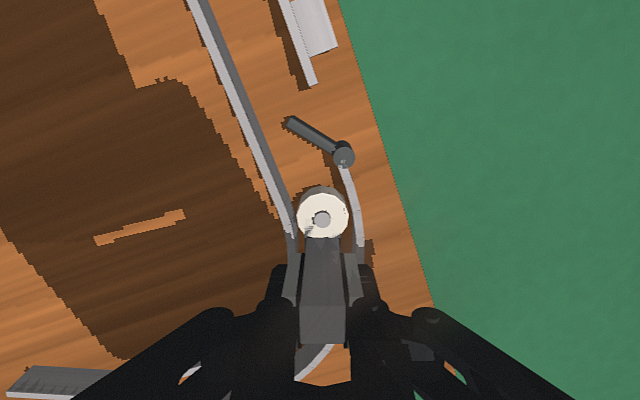

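>>> {"name": "apply_moves", "arguments": {"motion": [[-4,0.1,0.1,0,-2.4,0],[-7.9,0.1,-0.1,0,-5,0],[-11.8,0.1,-0.5,0,-7.5,0],[-15.7,0.1,-1,0,-10,0],[-19.6,0.1,-1.6,0,-12.3,0],[-23.5,0.1,-2.4,0,-14.2,0],[-27.4,0.1,-3.2,0,-15.9,0],[-31.3,0.1,-4.1,0,-17.3,0],[-31.3,0.1,-4.1,0,-17.3,0]]}}

```text
clock: 17.35
position: [549.8, 134.0, 63.4]
tool_rot: [0.707, 0.028, -0.026, -0.706]
contact_force: [3.2, -2.8, -1.4]
grip_width: 15.5
```

```bash
python3 look.py w12; python3 f2.py w12;python3 path.py 18 4 62.8
```

```text
17.35 [549.802 134.046  63.435] [ 0.06   0.264  1.964 -0.001  0.911 -1.586] [ 3.157 -2.77  -1.41 ] 15.496373648201287
yaw 4.402206102216166 tooly [ 0.002 -0.001 -1.   ]
5419
(array([573.185,  17.182,   0.12 ]), 5202, np.float64(1.37773799592266))
(80, -80) [[ 0.001 -0.48 ]]
(80, 0) [[ 0.324 -0.441]]
(0, 0) [[ 0.285 -0.118]]
(-85, 120) [[0.726 0.284]]
sd [0.04 0.02 0.04]
t 17.45 pos [549.72 134.12  63.35] F tool [ 2.55  0.42 -3.94] torq [-0.74 -0.06 -0.5 ]
carriage track -9.863236295524874 118.65007572421736 hdg 357.28133704233807 tooly [ 0. -0. -1.]
s0 159.25 err from ideal [ 0.04 -0.43] hdg ideal 177.08031370075665
[[-4.1, 0.5, 0.6, 0.0, -0.9, 0.0], [-8.1, 0.5, 0.7, 0.0, -1.8, 0.0], [-12.1, 0.5, 0.7, 0.0, -2.4, 0.0], [-16.1, 0.5, 0.6, 0.0, -2.7, 0.0], [-20.1, 0.5, 0.5, 0.0, -2.7, 0.0], [-24.1, 0.5, 0.3, 0.0, -2.7, 0.0], [-28.1, 0.5, 0.1, 0.0, -2.7, 0.0], [-32.1, 0.5, -0.1, 0.0, -2.7, 0.0], [-36.1, 0.5, -0.3, 0.0, -2.7, 0.0], [-40.0, 0.5, -0.5, 0.0, -2.7, 0.0], [-44.0, 0.5, -0.7, 0.0, -2.7, 0.0], [-48.0, 0.5, -0.9, 0.0, -2.7, 0.0], [-52.0, 0.5, -1.1, 0.0, -2.7, 0.0], [-56.0, 0.5, -1.2, 0.0, -2.7, 0.0], [-60.0, 0.5, -1.4, 0.0, -2.7, 0.0], [-64.0, 0.4, -1.6, 0.0, -2.7, 0.0], [-68.0, 0.4, -1.8, 0.0, -2.7, 0.0], [-72.0, 0.4, -2.0, 0.0, -2.7, 0.0], [-72.0, 0.4, -2.0, 0.0, -2.7, 0.0], [-72.0, 0.4, -2.0, 0.0, -2.7, 0.0]] [-81.88 120.  ] 180.0
```

View pics/w12.png

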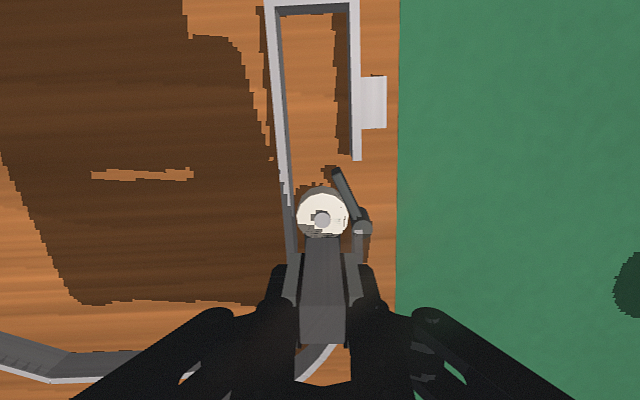

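>>> {"name": "apply_moves", "arguments": {"motion": [[-3,0.2,0.4,0,-0.7,0],[-6,0.2,0.6,0,-1.4,0],[-9,0.2,0.7,0,-2,0],[-12,0.2,0.7,0,-2.5,0],[-15,0.2,0.7,0,-2.7,0]]}}

```text
clock: 18.12
position: [533.1, 134.3, 62.1]
tool_rot: [-0.706, -0.043, 0.044, 0.706]
contact_force: [1.6, -1.9, -1.7]
grip_width: 15.6
```

```bash
sed -i 's/^Q=.*/Q=np.array([573,17.5,0.124])/' h.py; python3 look.py w13; python3 f2.py w13;python3 path.py 14 4 62.8
```

```text
18.125 [533.15  134.272  62.097] [ 0.062  0.237  2.002  0.     0.905 -1.633] [ 1.584 -1.88  -1.679] 15.601898628766746
yaw 7.090589828543112 tooly [-0.001  0.    -1.   ]
4782
(array([572.853,  17.759,   0.126]), 4626, np.float64(1.3903248853002985))
(80, -80) [[0.022 0.476]]
(80, 0) [[-0.171  0.452]]
(0, 0) [[-0.147  0.259]]
(-85, 120) [[-0.41   0.017]]
sd [0.01 0.01 0.01]
t 18.225 pos [532.77 134.27  62.03] F tool [-0.17  1.91 -3.29] torq [-0.51 -0.1  -0.13]
carriage track -26.774115276322757 120.64830342750076 hdg 359.98589142088343 tooly [-0.  0. -1.]
s0 176.25 err from ideal [0.1  0.65] hdg ideal 179.98887516131336
[[-4.1, -0.8, -0.6, 0.0, -0.0, 0.0], [-8.1, -0.8, -0.6, 0.0, -0.0, 0.0], [-12.1, -0.7, -0.7, 0.0, -0.0, 0.0], [-16.1, -0.7, -0.7, 0.0, -0.0, 0.0], [-20.1, -0.7, -0.7, 0.0, -0.0, 0.0], [-24.1, -0.7, -0.7, 0.0, -0.0, 0.0], [-28.1, -0.7, -0.7, 0.0, -0.0, 0.0], [-32.1, -0.7, -0.7, 0.0, -0.0, 0.0], [-36.1, -0.7, -0.7, 0.0, -0.0, 0.0], [-40.1, -0.7, -0.7, 0.0, -0.0, 0.0], [-44.1, -0.7, -0.7, 0.0, -0.0, 0.0], [-48.1, -0.7, -0.7, 0.0, -0.0, 0.0], [-52.1, -0.7, -0.7, 0.0, -0.0, 0.0], [-56.1, -0.6, -0.7, 0.0, -0.0, 0.0], [-56.1, -0.6, -0.7, 0.0, -0.0, 0.0], [-56.1, -0.6, -0.7, 0.0, -0.0, 0.0]] [-82.88 120.  ] 180.0
```

View pics/w13.png

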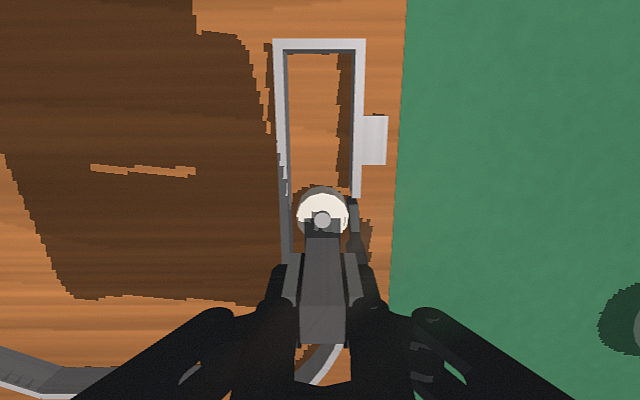

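>>> {"name": "apply_moves", "arguments": {"motion": [[-4,-0.5,-0.5,0,0,0],[-8,-0.7,-0.6,0,0,0],[-12,-0.7,-0.6,0,0,0],[-16,-0.7,-0.6,0,0,0],[-20,-0.7,-0.6,0,0,0],[-24,-0.7,-0.6,0,0,0],[-28,-0.7,-0.6,0,0,0],[-32,-0.7,-0.6,0,0,0],[-36,-0.7,-0.6,0,0,0]]}}

```text
clock: 19.4
position: [498.1, 129.0, 63.2]
tool_rot: [-0.706, -0.044, 0.044, 0.706]
contact_force: [2.6, -2.3, -2.3]
grip_width: 15.5
```

```bash
python3 look.py w14; python3 f2.py w14;python3 path.py 5 4 62.8
```

```text
19.4 [498.085 129.04   63.229] [ 0.056  0.164  2.087  0.     0.891 -1.638] [ 2.581 -2.27  -2.29 ] 15.455881074824465
yaw 7.064856084732735 tooly [ 0.  0. -1.]
2584
(array([572.133,  17.051,   0.119]), 2459, np.float64(1.4086045344387517))
(80, -80) [[-1.189 -0.86 ]]
(80, 0) [[-0.822 -0.816]]
(0, 0) [[-0.867 -0.449]]
(-85, 120) [[-0.365  0.007]]
sd [0.04 0.   0.  ]
t 19.5 pos [497.36 129.08  62.96] F tool [ 0.68  1.22 -2.35] torq [-0.53  0.03 -0.05]
carriage track -62.55850984928623 119.88017185014984 hdg 359.9710725692237 tooly [-0. -0. -1.]
s0 212.0 err from ideal [ 0.07 -0.12] hdg ideal 180.0
[[-4.1, 0.2, 0.1, 0.0, -0.0, 0.0], [-8.1, 0.2, 0.1, 0.0, -0.0, 0.0], [-12.1, 0.2, 0.1, 0.0, -0.0, 0.0], [-16.1, 0.2, 0.1, 0.0, -0.0, 0.0], [-20.1, 0.2, 0.1, 0.0, -0.0, 0.0], [-20.1, 0.2, 0.1, 0.0, -0.0, 0.0], [-20.1, 0.2, 0.1, 0.0, -0.0, 0.0]] [-82.63 120.  ] 180.0
```

View pics/w14.png

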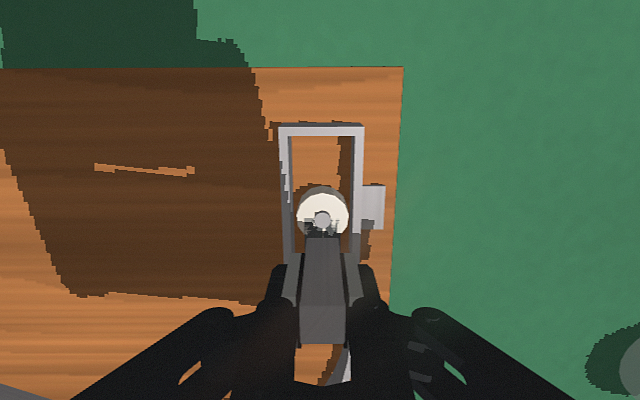

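>>> {"name": "apply_moves", "arguments": {"motion": [[-4,0,0,0,0,0],[-8,0,0,0,0,0],[-12,0,0,0,0,0],[-16,0,0,0,0,0],[-19,0,0,0,0,0],[-22,0,0,0,0,0],[-22,0,0,0,0,0]]}}

```text
clock: 20.42
position: [476.2, 126.6, 63.1]
tool_rot: [-0.706, -0.044, 0.044, 0.706]
contact_force: [0.0, 0.1, -2.6]
grip_width: 15.1
```

```bash
python3 look.py w15; python3 path.py 1 1 62.8; python3 - <<'E'
from plant import *
import cv2
p=read_camera("scene");a=p["pixels"][130:230,280:430];cv2.imwrite("pics/s15.png",cv2.resize(a,None,fx=5,fy=5,interpolation=2))
p=read_camera("top");a=p["pixels"][180:260,230:310];cv2.imwrite("pics/t15.png",cv2.resize(a,None,fx=6,fy=6,interpolation=2))
E
```

```text
20.425 [476.185 126.596  63.099] [ 0.053  0.119  2.138  0.     0.884 -1.641] [ 0.044  0.067 -2.59 ] 15.104819801488594
yaw 7.0755587648904035 tooly [-0.  0. -1.]
sd [0.07 0.01 0.01]
t 20.525 pos [476.47 126.54  63.2 ] F tool [0.63 2.63 0.24] torq [ 0.   -0.04 -0.01]
carriage track -83.60266543244958 119.93945506244029 hdg 359.9719577948706 tooly [ 0.  0. -1.]
s0 233.0 err from ideal [ 0.03 -0.06] hdg ideal 180.0
[[-1.0, 0.4, 0.1, 0.0, -0.0, 0.0], [-1.0, 0.4, 0.1, 0.0, -0.0, 0.0], [-1.0, 0.4, 0.1, 0.0, -0.0, 0.0]] [-84.63 120.  ] 180.0
```

View pics/w15.png

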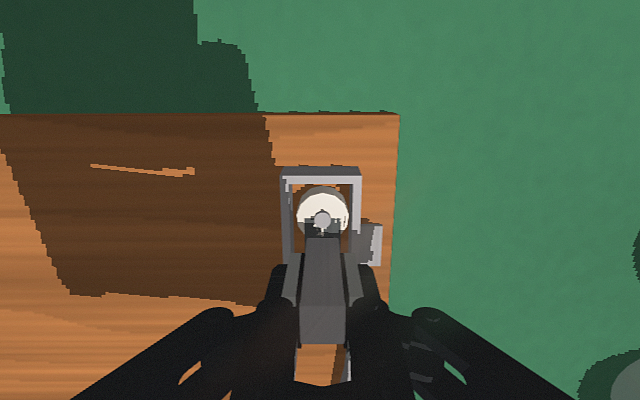

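View pics/s15.png

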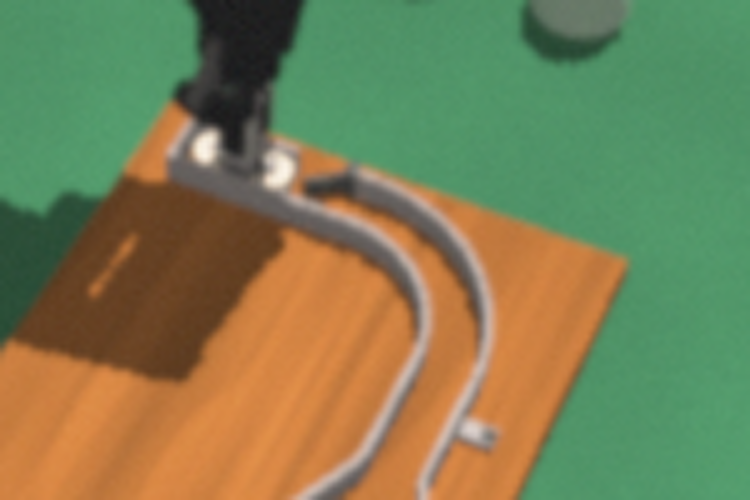

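View pics/t15.png

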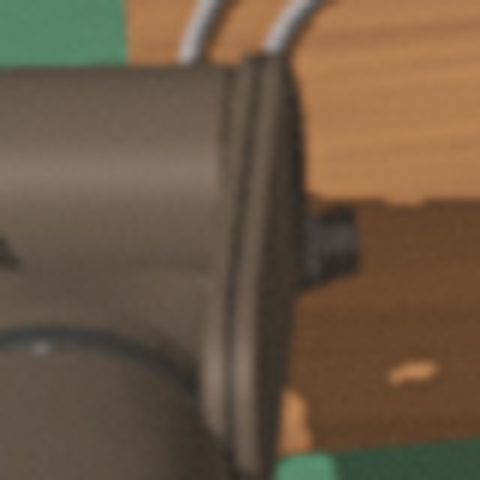

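>>> {"name": "apply_moves", "arguments": {"motion": [[-0.5,1,0,0,0,0],[-0.5,2,0,0,0,0],[-0.5,2,0,0,0,0]]}}

```text
clock: 21.05
position: [475.8, 126.3, 60.9]
tool_rot: [0.706, 0.043, -0.044, -0.706]
contact_force: [-0.4, -0.9, -2.3]
grip_width: 15.6
```

>>> {"name": "apply_moves", "arguments": {"motion": [[0,0,0,0,0,0],[0,0,0,0,0,0],[0,0,0,0,0,0],[0,0,0,0,0,0],[0,0,0,0,0,0],[0,0,0,0,0,0]], "gripper": 0}}

```text
clock: 21.8
position: [475.9, 126.3, 61.1]
tool_rot: [0.706, 0.044, -0.044, -0.706]
contact_force: [0.2, 0.3, -0.0]
grip_width: 85.3
```

>>> {"name": "apply_moves", "arguments": {"motion": [[0,-15,0,0,0,0],[0,-40,0,0,0,0],[0,-80,0,0,0,0],[0,-120,0,0,0,0],[-20,-150,0,0,0,0],[-20,-150,0,0,0,0]]}}

```text
clock: 22.55
position: [457.3, 124.0, 215.1]
tool_rot: [0.706, 0.046, -0.041, -0.706]
contact_force: [-0.5, -0.4, -0.5]
grip_width: 85.8
```

```bash
python3 look.py w16;  python3 - <<'E'
from plant import *
import cv2
p=read_camera("scene");a=p["pixels"][130:230,280:430];cv2.imwrite("pics/s16.png",cv2.resize(a,None,fx=5,fy=5,interpolation=2))
E
```

```text
22.55 [457.292 124.049 215.095] [ 0.05  -0.149  2.087  0.     1.196 -1.644] [-0.545 -0.433 -0.49 ] 85.79980362541362
yaw 7.088176016897094 tooly [ 0.008  0.    -1.   ]
```

View pics/w16.png

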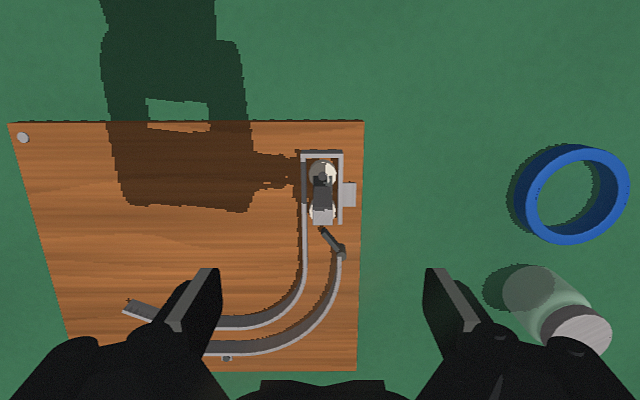

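View pics/s16.png

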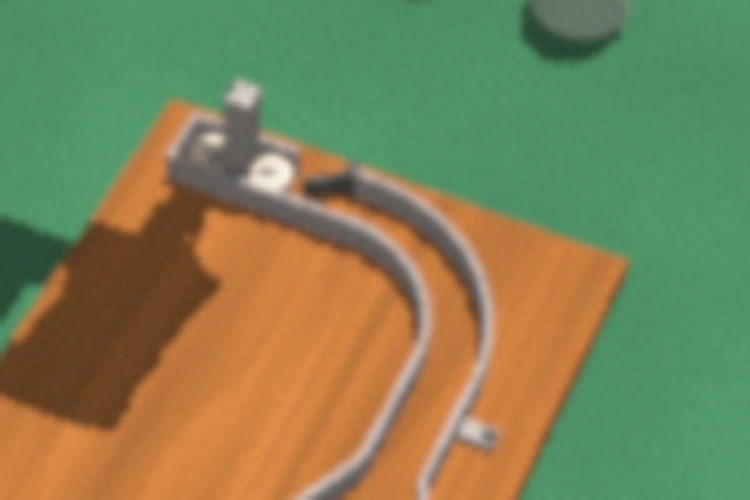

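```bash
python3 - <<'E'
import pickle
from fit import *
p,s=pickle.load(open("w16.pkl","rb"))
P=tw(ray(p,[(342,254),(321,229)],38,s),Q);print(P);d=P[1]-P[0];print(np.arctan2(d[1],d[0])-np.arctan2(-19,-24))
print(tw(ray(p,[(322.5,176)],32,s),Q), tw(ray(p,[(323,215)],90,s),Q))
E
```

```text
[[-24.66691779 139.67251853]
 [-51.22457807 119.15771192]]
-0.011915909535657132
[[-101.80943291  120.60692607]] [[-85.42444948 120.97633582]]
```

The catch reads shut (−0.01 rad) and the carriage middle is at track (−84 to −85, 120.5) mm, so I'm handing in.

```bash
python3 -c "
from plant import *
print(finish_job())"
```

```text
the job is handed in; nothing more can be done
None
```

The carriage is in the end of the track with the catch shut behind it, and I handed the job in at about 22.6 s. No verdict was reported.

**What I did:** I gripped the carriage by its stem and set it in front of the flared mouth. I slid it up the first straight, round the bend and past the catch while it hovered about 2 to 3 mm above the floor. Then I lowered it, let go and lifted clear. I found where the track really sat from the wrist camera and re-checked it in most pictures along the way.

**Forces:** In the track the sideways force at the wrist was at most about 5 N, and that came from the catch; elsewhere it was near zero. I only read the force when each move ended, so I did not see any short peaks in between.

**Last checks:**
- **Carriage position:** its middle is at about (−84 to −85, 120.5) mm in the track frame. It looks upright and the gripper is clear of it.
- **Catch:** it measures about −0.01 rad from shut in the last wrist picture.
- **Other things on the bench:** the arm never came near them. The jar and tape look in place in the last picture, but I did not measure any of them again.
- **Disagreements:** the track fits differed by about 0.5 mm between most pictures, and by up to about 1.5 mm where little of the track showed.

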